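Set the tilt of a notebook display stand

TASK

Two small display stands on the low table hold a notebook each on a board with a stiff friction hinge. Raise the board with the red-and-white striped notebook until it leans back 20 degrees from upright, let go, and make sure it stays there. Leave the other stand, with the checked notebook, as it is.

Things in the scene. Friction and masses are not known exactly. Their poses are not given: they have to be found in the camera images.
- stripe_board (a joint): Backward lean (rad) of the board with the red-and-white striped notebook: 0 upright (a stop), 0.35 is 20 degrees back; it grows as the top goes back and down (stop at 1.35). It starts laid well back, about 0.85 to 1.2. The hinge is stiff and stays where it is left; moving it takes about 3 to 5 N at the knob.
- stripe_knob (a point): Centre of the black ball knob, 24 mm across, on the striped notebook's board (133 mm wide, notebook 153 x 178 x 14 mm on its front). It stands 32 mm beyond the board's top edge on a stem 8 mm thick, 217 mm from the hinge line along the board and 4 mm behind it. Pinched from above by fingers that close along the hinge line, it turns between them as the board swings.
- stripe_hinge (a point): Middle of the hinge line of that stand, 24 mm above the table; base 110 x 104 x 10 mm, fixed. Axes: y along the hinge, z up, x level, to where the board leans back (the notebook faces -x). At lean q the knob is at x = 0.217 sin q + 0.004 cos q, z = 0.217 cos q - 0.004 sin q. The stands are left and right, either way round, facing roughly to the robot's left.
- gingham_knob (a point): Centre of the like black ball knob, 24 mm across, on the other stand, which holds the smaller grey-green checked notebook (109 x 160 x 12 mm). To be left as it is. Behind both stands, from about 0.62 m ahead of the robot, is the edge of a higher table (top 0.32 m up): stay on the near side of it when crossing from left to right.

How it is judged:
At the end, for the whole second after the job is handed in: The striped notebook's board leans back 20 degrees from upright, give or take 10 degrees, and stays there at rest; the checked notebook's board is as it was found (its knob within 15 mm) (value of joint stripe_board between 0.175 and 0.524 rad and velocity of joint stripe_board between -0.03 and 0.03 rad/s and distance of gingham_knob from where it was at the start of the episode below 0.015 m); the robot touches nothing.
It fails at once if the other stand's board is moved (its knob by more than 15 mm) (distance of gingham_knob from where it was at the start of the episode above 0.015 m).
It also fails if it takes over 38 s, if anything falls off the work surface, if the arm or the gripper's body presses on something with over 40 N, if the wrist force passes 120 N, or if a joint passes its speed limit or range.

ROBOT

A 7-joint arm with a two-finger parallel gripper is mounted at the origin on a cart in front of the work surface, level with it; the furniture and walls round the work are solid. World frame = base frame: x ahead of the robot, y to its left, z up, the work surface at z = 0. Lengths are in m, angles in rad, forces in N, time in s.
With the tool pointing down it reaches from about 0.425 to 0.925 m from the base axis. Payload 6.8 kg.
Tool frame: the origin (TCP) lies midway between the tips of the shut fingers; the grasp point (between the pads) lies 19 mm behind it; z points along the fingers, y is the direction in which the jaws open and shut (so a half turn about z gives the same grasp; the last joint's range is limited). The gripper opens to 85 mm and grips with 20 to 120 N. Pads are 22 mm wide; open, the fingers measure 114 mm over their backs; the gripper's body (76 mm by 85 mm) begins 54 mm behind the grasp point. The pads swing forward as they close: fully open they stand 13 mm farther back than shut.
Start: joints at [-1.386, 0.477, 0.022, 1.555, -0.011, 1.109, -0.083], TCP at [0.195, 0.646, 0.231] pointing down, gripper open.
Joint ranges: [-2.96, 2.96], [-0.34, 2.1], [-1.41, 1.46], [0.24, 2.44], [-1.37, 4.51], [0.17, 1.92], [-2.96, 2.96]. Speed limits (rad/s): [2.39, 2.39, 3.14, 3.14, 3.14, 3.14, 3.14].

INTERFACE

Orientations are given as a rotation vector (axis times angle).
In Python, from bench import r gives the robot as it stands. The module is installed in compiled form; this text tells all that it offers.
- The arm moves only by the tool apply_moves, never from a script. Its argument "plan" is a list that holds one entry, the list of rows, each a list of 7 numbers: the turn, a rotation vector about the tool's x, y, z scaled (see below), then the shift along the tool's x, y, z scaled (see below), then the closure, from -1 (fully open) to 1 (shut). In form: [[[wx, wy, wz, tx, ty, tz, grip], ...]]. A call has 1 to 12 rows; each row is the pose to reach, as a shift and turn from the pose commanded when the call began, along the tool's axes at that moment, turning the shorter way round; what a row does not reach only later rows make up. The controller multiplies each number of a shift by 0.4 m and each number of a turn by 180 degrees. A row lasts 1/12 s, in which the tool goes at most 41.7 mm and 7.16 degrees, less where a joint would pass 70% of its speed; a pose out of reach is approached as far as the arm can. A call with a number of a shift or a turn outside -1 to 1 is refused whole. A call with a gripper value outside its range is refused whole. The fingers move at their own pace and stop on an object; "force" is the grip in N (left out, the last holds). Time passes only in rows, so rows that repeat a pose let the fingers close. It gives the time, the measured TCP pose, the force and the opening at its end, in the units of the state.
- r.get_obs(): the state, without advancing time (a new reading comes with each control period).
- r.grab_frame(name): name is "scene" or "top"; returns a dict with "pixels" (480x640x3 uint8, blue, green, red), "fx", "fy", "cx", "cy" (pixels), "pose" (4x4, takes a point from camera to world coordinates). Camera axes: x right, y up, looking along -z (the intrinsics and any distortion apply to the point x, -y, -z); pixel columns grow to the right and rows downward; lengths in m; the calibration is good to about 2 mm. A picture is of the moment at which its call begins. There is no depth.
- r.hand_in(): hands the job in, once; it reports no verdict.
The state is a dict: "clock": time; "joints": joint angles; "qvel": joint speeds; "tau": joint torques, N m; "tcp_pos": TCP position; "orientation": TCP orientation; "contact_force": force on the tool from outside, world axes, zero at the start; "moment": the same for the moment, N m; "grip_width": finger opening in m.
Only numpy, scipy, OpenCV 4.12 (cv2) and the standard library are available. Lean on these libraries where they do the work, as an engineer would, in place of code of your own. Each camera call takes 0.05 s, during which the arm holds its last target. There are 200 camera calls.

## Working session

There is one attempt and no reset: what is moved stays moved. The work goes in short steps, Python scripts to look and compute and a tool call to move; the robot and the scene stay as the last step left them, time stands still between calls to the robot, and variables do not carry over. Pictures are saved under pics/ and viewed, on a budget of 10 in all, crops included, one or two more only if the job needs it, and the job is handed in when it is done.

Besides the shell and the picture viewer there is one more tool, called after ">>>" as name(argument=value, ...) on one line, values as JSON. apply_moves: Moves the arm, as the interface text tells. Its arguments: {"type":"object","properties":{"plan":{"type":"array","items":{"type":"array","items":{"type":"array","items":{"type":"number","minimum":-1,"maximum":1}}}},"force":{"type":"number"}},"required":["plan"]}

```bash
mkdir -p pics
python3 - <<'E'
from bench import r
import cv2,numpy as np
np.set_printoptions(precision=4,suppress=True)
for n in("scene","top"):
    f=r.grab_frame(n); cv2.imwrite(f"pics/{n}0.png",f["pixels"]); print(n,f["fx"],f["fy"],f["cx"],f["cy"],[k for k in f],f["pose"])
o=r.get_obs(); print(o)
E
```

```text
scene 506.4866201751096 506.4866201751096 313.8798257831271 244.68474029194803 ['pixels', 'fx', 'fy', 'cx', 'cy', 'pose'] [[ 0.8366  0.2076 -0.507   0.0596]
 [-0.5474  0.3538 -0.7584 -0.6306]
 [ 0.022   0.912   0.4096  0.5329]
 [ 0.      0.      0.      1.    ]]
top 434.0347039057301 434.0347039057301 317.7701041912906 239.9648302234134 ['pixels', 'fx', 'fy', 'cx', 'cy', 'pose'] [[-0.0293  0.9982 -0.0515  0.4599]
 [-0.9995 -0.03   -0.0127  0.0732]
 [-0.0142  0.0511  0.9986  1.0243]
 [ 0.      0.      0.      1.    ]]
{'clock': 0.1, 'joints': array([-1.3861,  0.4777,  0.0224,  1.5564, -0.0115,  1.1093, -0.0831]), 'qvel': array([ 0.0009, -0.0029,  0.0005, -0.0035, -0.0013,  0.0022, -0.0005]), 'tau': array([  0.0048, -59.7761,   1.6136, -28.1955,   0.0128,   0.0049,
        -0.    ]), 'tcp_pos': array([0.1947, 0.6457, 0.2304]), 'orientation': array([-0.4582, -3.1079,  0.0027]), 'contact_force': array([-0.4289,  0.2405, -0.0368]), 'moment': array([-0.0087,  0.0091, -0.0006]), 'grip_width': 0.08556283242812993}
```

View pics/scene0.png

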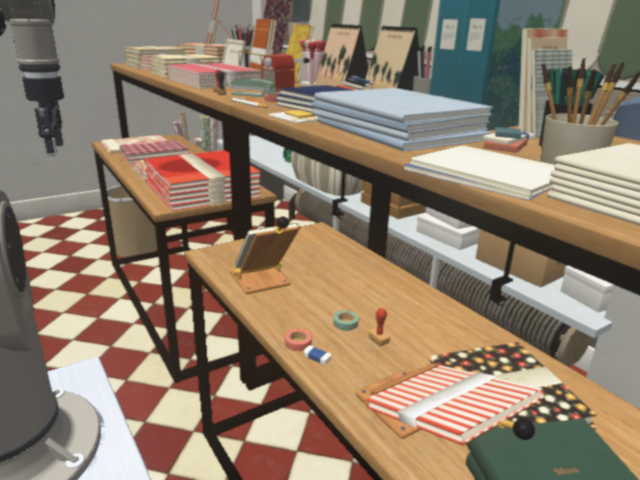

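View pics/top0.png

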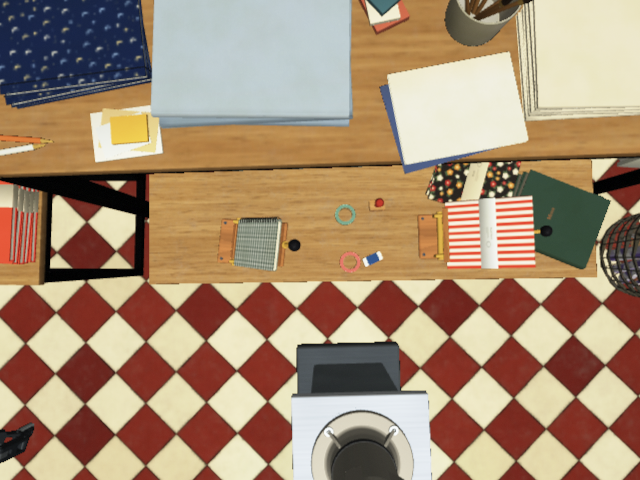

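The striped stand is the right one: knob at about (546,231) in top and (524,428) in scene, with its hinge at about (440,236) in top. The checked stand is on the left, knob at about (294,245) in top. Next I'll triangulate the knobs and hinge direction.

```bash
cat > h.py <<'E'
import cv2,numpy as np
from scipy.spatial.transform import Rotation as R
np.set_printoptions(precision=4,suppress=True)
def blob(img,x,y,w=22,thr=40):
    c=img[max(0,y-w):y+w,max(0,x-w):x+w].max(2)
    m=(c<thr).astype(np.uint8)
    m=cv2.morphologyEx(m,cv2.MORPH_OPEN,cv2.getStructuringElement(2,(5,5)))
    n,l,s,ce=cv2.connectedComponentsWithStats(m)
    i=1+np.argmin([np.hypot(*(ce[k]-w)) for k in range(1,n)])
    return ce[i]+[max(0,x-w),max(0,y-w)],s[i]
def ray(f,p):
    d=np.array([(p[0]-f["cx"])/f["fx"],-(p[1]-f["cy"])/f["fy"],-1.])
    return f["pose"][:3,3],f["pose"][:3,:3]@(d/np.linalg.norm(d))
def plane(f,p,z):
    o,d=ray(f,p); return o+d*(z-o[2])/d[2]
def tri(rs):
    A=sum(np.eye(3)-np.outer(d,d) for o,d in rs); b=sum((np.eye(3)-np.outer(d,d))@o for o,d in rs)
    P=np.linalg.solve(A,b); return P,[np.linalg.norm(np.cross(P-o,d)) for o,d in rs]
E
python3 - <<'E'
from bench import r
from h import *
F={n:r.grab_frame(n) for n in("scene","top")}
for nm,a,b in(("stripe",(524,428),(546,231)),("gingham",(283,223),(294,245))):
    pa,sa=blob(F["scene"]["pixels"],*a); pb,sb=blob(F["top"]["pixels"],*b)
    print(nm,pa,sa,pb,sb,tri([ray(F["scene"],pa),ray(F["top"],pb)]))
# red stripes direction & base (hinge ~ left edge) in top
t=F["top"]["pixels"]; hsv=cv2.cvtColor(t,cv2.COLOR_BGR2HSV)
m=((cv2.inRange(hsv,(0,120,120),(8,255,255))|cv2.inRange(hsv,(172,120,120),(180,255,255))))
m[:190]=0;m[275:]=0;m[:,:442]=0;m[:,540:]=0
n,l,s,ce=cv2.connectedComponentsWithStats(m)
for i in range(1,n):
    if s[i,4]>80:
        v=cv2.fitLine(np.argwhere(l==i)[:,::-1].astype(np.float32),2,0,.01,.01).ravel(); print(s[i],v)
s1=cv2.resize(t[190:290,400:570],None,fx=4.5,fy=4.5,interpolation=cv2.INTER_CUBIC)
s2=cv2.resize(F["scene"]["pixels"][350:480,350:600],None,fx=3,fy=3,interpolation=cv2.INTER_CUBIC)[:390]
w=765
cv2.imwrite("pics/crop1.png",cv2.resize(np.vstack([s1[:, :750],s2[:,:750]]),None,fx=.71,fy=.71))
E
```

```text
stripe [525.2019 434.2019] [ 15  23  17  10 104] [545.3537 229.9024] [17 17 11 10 82] (array([ 0.5145, -0.3982,  0.0994]), [np.float64(5.502882768484043e-05), np.float64(5.5028827684992554e-05)])
gingham [268.2532 212.8734] [  0   3  12  22 158] [294.     244.8652] [17 17 11 11 89] (array([0.4835, 0.1346, 0.2038]), [np.float64(0.012227072344102861), np.float64(0.01222707234410294)])
[496 200  37   5  89] [  0.9974  -0.0715 513.6629 201.8652]
[496 207  37   5 108] [  0.9978  -0.0658 513.9907 208.8796]
[448 210  31   5  86] [  0.9977  -0.0677 462.8256 212.2209]
[496 214  37   5 102] [  0.9979  -0.0641 514.3922 215.8824]
[448 217  31   5  81] [  0.9979  -0.065  463.1482 218.9259]
[497 221  37   5 102] [  0.9983  -0.0575 514.7647 223.1863]
[497 229  37   4  91] [  0.9989  -0.0476 514.3406 230.1978]
[497 235  38   5 106] [  0.9992  -0.0394 515.434  237.2641]
[449 238  31   4  86] [  0.9991  -0.0416 464.407  239.3256]
[498 243  37   4 100] [  0.9992  -0.0398 515.87   244.48  ]
[498 250  37   4 102] [  0.9993  -0.0375 515.7353 251.5882]
[449 252  32   3  86] [  0.9998  -0.0209 465.0116 253.0465]
[498 257  37   4 105] [  0.9994  -0.0349 515.6286 258.6857]
[450 259  31   3  84] [  0.9998  -0.0179 463.8214 259.8929]
[499 265  37   3  95] [  0.9998  -0.0177 515.0737 265.8526]
```

View pics/crop1.png

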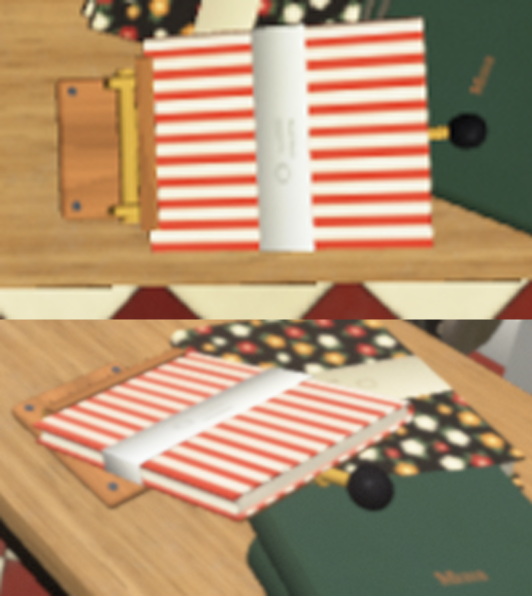

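The crop puts the striped knob at (546.2,231.0) in top and (524.2,428.1) in scene (the strict mask caught only its shaded part). The yellow hinge bar runs from about (439.7,212.5) to (439.7,258).

Run:
```python
from bench import r
from h import *
F={n:r.grab_frame(n) for n in("scene","top")}
P,e=tri([ray(F["scene"],(524.2,428.1)),ray(F["top"],(546.2,231.0))]); print("knob",P,e)
for u in[(524,428),(546,231)]: pass
a=plane(F["top"],(439.5,212.5),.026);b=plane(F["top"],(440,258),.026);H=(a+b)/2;H[2]=.024
print("hinge",a,b,H,"len",np.linalg.norm(a-b))
# table plane check & hinge via base corners in scene image
d=P-H;print("d",d,np.linalg.norm(d),"lean horiz/vert",np.arctan2(np.hypot(*d[:2]),d[2])-.0184)
hx=d[:2]/np.hypot(*d[:2]);print("dir by knob",hx, np.degrees(np.arctan2(hx[1],hx[0])), "by bar",np.degrees(np.arctan2(*(b-a)[[1,0]])))
for th in (60,75):print([blob(F[n]["pixels"],*p,thr=th)for n,p in(("scene",(524,428)),("top",(546,231)))])
G=[blob(F[n]["pixels"],*p,w=12,thr=45)for n,p in(("scene",(283,223)),("top",(294,245)))];print(G,tri([ray(F[n],g[0]) for n,g in zip(("scene","top"),G)]))
print(R.from_rotvec(r.get_obs()["orientation"]).as_matrix())
```

```text
knob [ 0.512  -0.396   0.1079] [np.float64(0.000665875715769171), np.float64(0.000665875715769401)]
hinge [ 0.5662 -0.1961  0.026 ] [ 0.4616 -0.1927  0.026 ] [ 0.5139 -0.1944  0.024 ] len 0.10463240260733081
d [-0.0019 -0.2016  0.0839] 0.2184080057956205 lean horiz/vert 1.1580363702010994
dir by knob [-0.0094 -1.    ] -90.53791316682803 by bar 178.12538666503912
[(array([523.7207, 428.6061]), array([ 11,  12,  22,  22, 358], dtype=int32)), (array([546.1513, 230.4874]), array([ 17,  16,  12,  12, 119], dtype=int32))]
[(array([524.0789, 427.8373]), array([ 11,  10,  22,  24, 418], dtype=int32)), (array([546.3147, 230.6573]), array([ 16,  16,  14,  13, 143], dtype=int32))]Traceback (most recent call last):
  File "<stdin>", line 12, in <module>
  File "h.py", line 9, in blob
    i=1+np.argmin([np.hypot(*(ce[k]-w)) for k in range(1,n)])
        ~~~~~~~~~^^^^^^^^^^^^^^^^^^^^^^^^^^^^^^^^^^^^^^^^^^^^
    return _wrapfunc(a, 'argmin', axis=axis, out=out, **kwds)
    return _wrapit(obj, method, *args, **kwds)
    result = getattr(arr, method)(*args, **kwds)
ValueError: attempt to get argmin of an empty sequence
```

```bash
cat >> h.py <<'E'
def row(o,P,yaw=None):
    """yaw: world angle of tool y (tool pointing down)"""
    T=R.from_rotvec(o["orientation"]); s=T.inv().apply(np.array(P)-o["tcp_pos"])/.4
    w=np.zeros(3)
    if yaw is not None:
        y=np.array([np.cos(yaw),np.sin(yaw),0]);z=np.array([0,0,-1.]);G=R.from_matrix(np.c_[np.cross(y,z),y,z])
        w=(T.inv()*G).as_rotvec()/np.pi
    return np.round(np.r_[w,s],4)
E
python3 - <<'E'
from bench import r
from h import *
o=r.get_obs()
print(row(o,(.34,.5,.42)),row(o,(.43,.3,.42),np.radians(35)))
E
```

```text
[ 0.      0.      0.     -0.4531 -0.2452 -0.4724] [-0.0002  0.0001  0.2123 -0.8128 -0.6589 -0.4722]
```

>>> apply_moves(plan=[[[0, 0, 0, -0.15, -0.08, -0.3, -1], [0, 0, 0, -0.45, -0.25, -0.47, -1], [0, 0, 0, -0.45, -0.25, -0.47, -1], [0, 0, 0, -0.45, -0.25, -0.47, -1], [0, 0, 0, -0.45, -0.25, -0.47, -1], [0, 0, 0, -0.45, -0.25, -0.47, -1], [0, 0, 0.21, -0.81, -0.66, -0.47, -1], [0, 0, 0.21, -0.81, -0.66, -0.47, -1], [0, 0, 0.21, -0.81, -0.66, -0.47, -1], [0, 0, 0.21, -0.81, -0.66, -0.47, -1], [0, 0, 0.21, -0.81, -0.66, -0.47, -1], [0, 0, 0.21, -0.81, -0.66, -0.47, -1]]])

```text
clock: 1.3
tcp_pos: [0.4301, 0.2965, 0.4199]
orientation: [1.453, 2.785, 0.001]
contact_force: [0.9, 0.5, 0.4]
grip_width: 0.0852
```

Run:
```python
from bench import r
from h import *
o=r.get_obs();print(o["clock"],o["joints"],o["tcp_pos"],o["orientation"])
print(row(o,(.47,.1,.42),0),row(o,(.48,-.05,.42),np.radians(-1)))
```

```text
1.3 [-0.9923  0.0876  0.2953  1.6585 -0.0257  1.3985 -0.0845] [0.4301 0.2965 0.4199] [1.4527 2.785  0.0011]
[ 0.0003 -0.      0.1939 -0.4599 -0.1994 -0.0003] [ 0.0003 -0.      0.1995 -0.7818 -0.3934 -0.0004]
```

>>> apply_moves(plan=[[[0, 0, 0.1, -0.25, -0.1, 0, -1], [0, 0, 0.2, -0.46, -0.2, 0, -1], [0, 0, 0.2, -0.46, -0.2, 0, -1], [0, 0, 0.2, -0.46, -0.2, 0, -1], [0, 0, 0.2, -0.46, -0.2, 0, -1], [0, 0, 0.2, -0.78, -0.39, 0, -1], [0, 0, 0.2, -0.78, -0.39, 0, -1], [0, 0, 0.2, -0.78, -0.39, 0, -1], [0, 0, 0.2, -0.78, -0.39, 0, -1], [0, 0, 0.2, -0.78, -0.39, 0, -1], [0, 0, 0.2, -0.78, -0.39, 0, -1]]])

```text
clock: 2.22
tcp_pos: [0.4823, -0.0462, 0.4195]
orientation: [-2.237, -2.206, -0.001]
contact_force: [0.3, 0.6, -0.5]
grip_width: 0.0854
```

Run:
```python
from bench import r
from h import *
o=r.get_obs();print(o["clock"],o["joints"],o["tcp_pos"],o["orientation"])
y=np.radians(-1)
print(row(o,(.511,-.396,.25),y),row(o,(.511,-.396,.17),y))
```

```text
2.2167 [-0.6578 -0.0056  0.634   1.7503  0.0027  1.3954 -0.0381] [ 0.4823 -0.0462  0.4195] [-2.2366 -2.2059 -0.0012]
[ 0.0001 -0.0002  0.0012 -0.8738  0.0835  0.4232] [ 0.0001 -0.0002  0.0012 -0.8739  0.0835  0.6232]
```

>>> apply_moves(plan=[[[0, 0, 0, -0.3, 0.03, 0, -1], [0, 0, 0, -0.87, 0.08, 0.0, -1], [0, 0, 0, -0.87, 0.08, 0.0, -1], [0, 0, 0, -0.87, 0.08, 0.0, -1], [0, 0, 0, -0.87, 0.08, 0.2, -1], [0, 0, 0, -0.87, 0.08, 0.42, -1], [0, 0, 0, -0.87, 0.08, 0.42, -1], [0, 0, 0, -0.87, 0.08, 0.42, -1], [0, 0, 0, -0.87, 0.08, 0.62, -1], [0, 0, 0, -0.87, 0.08, 0.62, -1], [0, 0, 0, -0.87, 0.08, 0.62, -1], [0, 0, 0, -0.87, 0.08, 0.62, -1]]])

```text
clock: 3.22
tcp_pos: [0.5109, -0.3913, 0.1665]
orientation: [-2.227, -2.209, 0.001]
contact_force: [0.1, 1.2, 0.8]
grip_width: 0.0856
```

Run:
```python
from bench import r
from h import *
o=r.get_obs();print(o["clock"],o["joints"],o["tcp_pos"],o["orientation"])
print(row(o,(.512,-.397,.090),np.radians(-1)))
f=r.grab_frame("scene");cv2.imwrite("pics/s1.png",f["pixels"])
```

```text
3.2167 [ 0.0522  0.5904  0.7292  1.7282 -0.4551  1.0049  0.9407] [ 0.5109 -0.3913  0.1665] [-2.2274 -2.2085  0.0006]
[-0.0012 -0.001   0.0028 -0.0149  0.0037  0.1912]
```

View pics/s1.png

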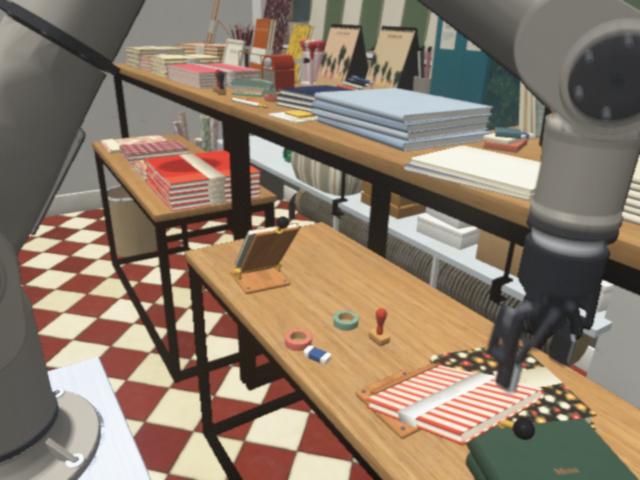

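The open fingers sit above the knob at (524,428), straddling it. Descend and close.

>>> apply_moves(plan=[[[0, 0, 0, -0.015, 0.005, 0.1, -1], [0, 0, 0, -0.015, 0.005, 0.19, -1], [0, 0, 0, -0.015, 0.005, 0.19, -1], [0, 0, 0, -0.015, 0.005, 0.19, -1], [0, 0, 0, -0.015, 0.005, 0.19, 1], [0, 0, 0, -0.015, 0.005, 0.19, 1], [0, 0, 0, -0.015, 0.005, 0.19, 1], [0, 0, 0, -0.015, 0.005, 0.19, 1], [0, 0, 0, -0.015, 0.005, 0.19, 1], [0, 0, 0, -0.015, 0.005, 0.19, 1], [0, 0, 0, -0.015, 0.005, 0.19, 1], [0, 0, 0, -0.015, 0.005, 0.19, 1]]], force=40)

```text
clock: 4.27
tcp_pos: [0.5119, -0.3997, 0.0956]
orientation: [-2.233, -2.209, 0.002]
contact_force: [-4.7, -1.2, 2.7]
grip_width: 0.0217
```

Run:
```python
from bench import r
from h import *
o=r.get_obs();print(o["clock"],o["joints"],o["tcp_pos"],o["orientation"],o["contact_force"],o["grip_width"])
H=np.array([.514,-.1945,.024]);hx=np.array([-.0175,-1,0])
k=o["tcp_pos"]-R.from_rotvec(o["orientation"]).apply([0,0,.019])
d=k-H;q0=np.arctan2(d@hx,d[2])-.0184;print("grasp pt",k,"q",q0,np.hypot(d@hx,d[2]))
kn=lambda q:(.217*np.sin(q)+.004*np.cos(q))*hx+np.array([0,0,.217*np.cos(q)-.004*np.sin(q)])
q0=1.15
for q in np.linspace(q0,.35,11)[1:]:
    print(round(q,3),row(o,o["tcp_pos"]+kn(q)-kn(q0))[3:])
f=r.grab_frame("scene");cv2.imwrite("pics/s2.png",cv2.resize(f["pixels"][270:480,400:640],None,fx=2.5,fy=2.5))
```

```text
4.2667 [ 0.1057  0.6791  0.6695  1.7619 -0.5252  0.8876  0.9976] [ 0.5119 -0.3997  0.0956] [-2.2334 -2.209   0.0017] [-4.6683 -1.1783  2.6663] 0.021656821782883032
grasp pt [ 0.5119 -0.3997  0.1146] q 1.136721123953165 0.22434791591628933
1.07 [ 0.0186  0.0001 -0.0392]
0.99 [ 0.0402  0.0002 -0.0769]
0.91 [ 0.0648  0.0003 -0.1126]
0.83 [ 0.0921  0.0005 -0.1463]
0.75 [ 0.1221  0.0006 -0.1777]
0.67 [ 0.1544  0.0008 -0.2066]
0.59 [ 0.189   0.001  -0.2329]
0.51 [ 0.2256  0.0012 -0.2562]
0.43 [ 0.2639  0.0015 -0.2766]
0.35 [ 0.3037  0.0017 -0.2939]
```

View pics/s2.png

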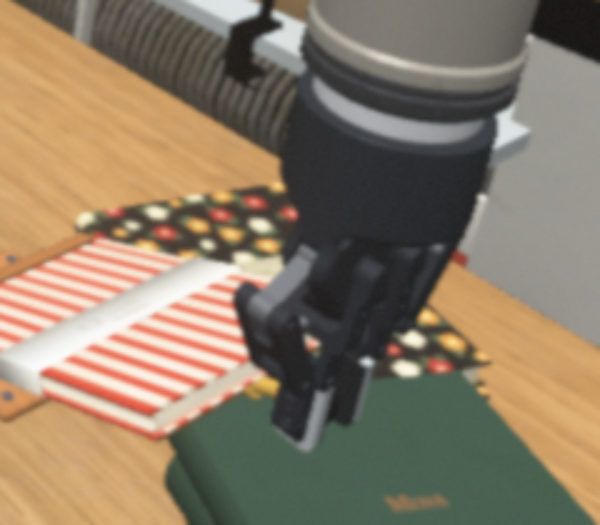

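The fingers hold the ball, but about 7 mm high: width is 21.7 mm, less than the ball's 24. I'll reopen, lower and regrasp.

>>> apply_moves(plan=[[[0, 0, 0, 0, 0, 0, -0.2], [0, 0, 0, 0, 0, 0, -0.2], [0, 0, 0, 0, 0, 0, -0.2], [0, 0, 0, 0.008, 0, 0.018, -0.2], [0, 0, 0, 0.008, 0, 0.018, -0.2], [0, 0, 0, 0.008, 0, 0.018, 1], [0, 0, 0, 0.008, 0, 0.018, 1], [0, 0, 0, 0.008, 0, 0.018, 1], [0, 0, 0, 0.008, 0, 0.018, 1], [0, 0, 0, 0.008, 0, 0.018, 1], [0, 0, 0, 0.008, 0, 0.018, 1], [0, 0, 0, 0.008, 0, 0.018, 1]]], force=40)

```text
clock: 5.32
tcp_pos: [0.512, -0.3957, 0.0879]
orientation: [-2.232, -2.209, 0.001]
contact_force: [-5.8, 0.7, -0.2]
grip_width: 0.022
```

>>> apply_moves(plan=[[[0, 0, 0, 0.011, 0, -0.024, 1], [0, 0, 0, 0.021, 0, -0.044, 1], [0, 0, 0, 0.032, 0, -0.063, 1], [0, 0, 0, 0.042, 0, -0.082, 1], [0, 0, 0, 0.055, 0, -0.1, 1], [0, 0, 0, 0.067, 0, -0.117, 1], [0, 0, 0, 0.08, 0, -0.135, 1], [0, 0, 0, 0.094, 0, -0.151, 1], [0, 0, 0, 0.109, 0, -0.168, 1], [0, 0, 0, 0.124, 0, -0.183, 1], [0, 0, 0, 0.124, 0, -0.183, 1]]])

```text
clock: 6.23
tcp_pos: [0.5123, -0.3444, 0.1624]
orientation: [-2.23, -2.209, -0.0]
contact_force: [-8.5, 1.6, 0.1]
grip_width: 0.0212
```

Run:
```python
from bench import r
from h import *
o=r.get_obs();print(o["clock"],o["joints"],o["tcp_pos"],o["contact_force"],o["grip_width"])
H=np.array([.514,-.1945,.024]);hx=np.array([-.0175,-1,0])
k=o["tcp_pos"]-R.from_rotvec(o["orientation"]).apply([0,0,.019]);d=k-H
print(k,"q",np.arctan2(d@hx,d[2])-.0184,np.hypot(d@hx,d[2]))
f=r.grab_frame("scene");cv2.imwrite("pics/s3.png",cv2.resize(f["pixels"][200:480,340:640],None,fx=2,fy=2))
kn=lambda q:(.217*np.sin(q)+.004*np.cos(q))*hx+np.array([0,0,.217*np.cos(q)-.004*np.sin(q)])
for q in np.linspace(.75,.33,11)[1:]: print(round(q,3),row(o,o["tcp_pos"]+kn(q)-kn(.75))[3:])
```

```text
6.2333 [-0.0389  0.5543  0.7418  1.7991 -0.4478  0.9666  0.8809] [ 0.5123 -0.3444  0.1624] [-8.5044  1.6059  0.0611] 0.021179317933277247
[ 0.5124 -0.3445  0.1814] q 0.7429943398520675 0.21739525246573202
0.708 [ 0.0167  0.0001 -0.0155]
0.666 [ 0.0341  0.0002 -0.0302]
0.624 [ 0.0521  0.0003 -0.0442]
0.582 [ 0.0707  0.0005 -0.0574]
0.54 [ 0.0898  0.0006 -0.0698]
0.498 [ 0.1094  0.0007 -0.0815]
0.456 [ 0.1294  0.0009 -0.0923]
0.414 [ 0.15    0.001  -0.1022]
0.372 [ 0.1709  0.0012 -0.1113]
0.33 [ 0.1921  0.0013 -0.1194]
```

View pics/s3.png

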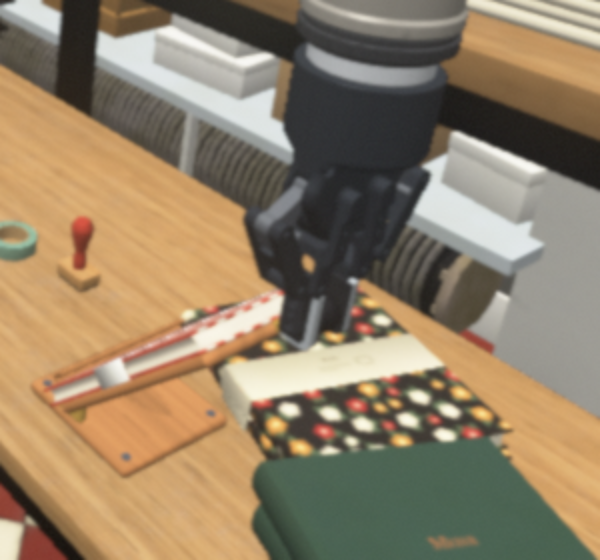

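The board has come up with the knob still held at about (315,320) in the crop, and the estimated lean is 0.74. Continue the arc.

>>> apply_moves(plan=[[[0, 0, 0, 0.017, 0, -0.015, 1], [0, 0, 0, 0.034, 0, -0.03, 1], [0, 0, 0, 0.052, 0, -0.044, 1], [0, 0, 0, 0.071, 0, -0.057, 1], [0, 0, 0, 0.09, 0, -0.07, 1], [0, 0, 0, 0.109, 0, -0.081, 1], [0, 0, 0, 0.129, 0, -0.092, 1], [0, 0, 0, 0.15, 0, -0.102, 1], [0, 0, 0, 0.171, 0, -0.111, 1], [0, 0, 0, 0.185, 0, -0.116, 1], [0, 0, 0, 0.185, 0, -0.116, 1], [0, 0, 0, 0.185, 0, -0.116, 1]]])

```text
clock: 7.28
tcp_pos: [0.5128, -0.2709, 0.2086]
orientation: [-2.23, -2.209, -0.0]
contact_force: [-9.1, 1.8, 1.6]
grip_width: 0.0213
```

Run:
```python
from bench import r
from h import *
o=r.get_obs();print(o["clock"],o["joints"],o["tcp_pos"],o["contact_force"],o["grip_width"])
H=np.array([.514,-.1945,.024]);hx=np.array([-.0175,-1,0])
k=o["tcp_pos"]-R.from_rotvec(o["orientation"]).apply([0,0,.019]);d=k-H
print(k,"q",np.arctan2(d@hx,d[2])-.0184,np.hypot(d@hx,d[2]))
```

```text
7.2833 [-0.2238  0.438   0.8008  1.8492 -0.3682  1.0119  0.7208] [ 0.5128 -0.2709  0.2086] [-9.1358  1.8032  1.5823] 0.021312815780074264
[ 0.5129 -0.2709  0.2276] q 0.34082886450618366 0.21743952025808988
```

>>> apply_moves(plan=[[[0, 0, 0, 0, 0, 0, -1], [0, 0, 0, 0, 0, 0, -1], [0, 0, 0, 0, 0, 0, -1], [0, 0, 0, 0, 0, 0, -1], [0, 0, 0, 0, 0, 0, -1], [0, 0, 0, 0, 0, -0.05, -1], [0, 0, 0, 0, 0, -0.15, -1], [0, 0, 0, 0, 0, -0.3, -1], [0, 0, 0, 0, 0, -0.35, -1], [0, 0, 0, 0, 0, -0.35, -1], [0, 0, 0, 0, 0, -0.35, -1], [0, 0, 0, 0, 0, -0.35, -1]]])

```text
clock: 8.28
tcp_pos: [0.5143, -0.2719, 0.3475]
orientation: [-2.232, -2.21, -0.001]
contact_force: [-0.4, 0.3, -0.9]
grip_width: 0.0852
```

Run:
```python
from bench import r
from h import *
o=r.get_obs();print(o["clock"],o["tcp_pos"],o["contact_force"],o["grip_width"],o["qvel"])
F={n:r.grab_frame(n) for n in("scene","top")}
cv2.imwrite("pics/e.png",np.vstack([cv2.resize(F["scene"]["pixels"][190:440,200:600],(600,375)),cv2.resize(F["top"]["pixels"][180:290,200:560],(600,183))]))
```

```text
8.2833 [ 0.5143 -0.2719  0.3475] [-0.4284  0.3084 -0.8698] 0.08520819451732282 [ 0.0032  0.0182 -0.0112  0.0284  0.0003 -0.0017  0.0026]
```

View pics/e.png

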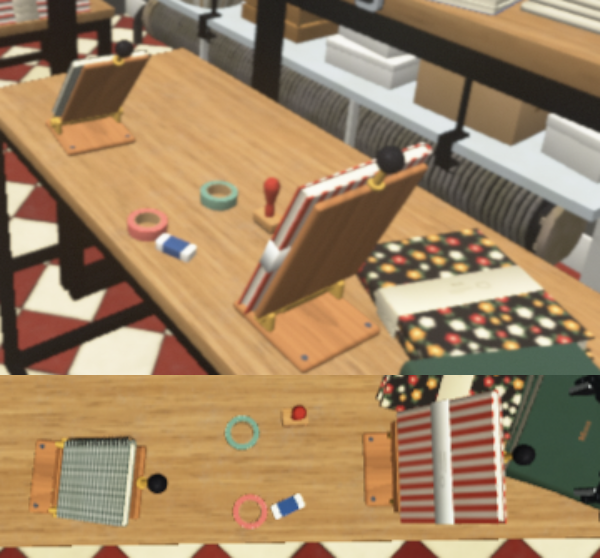

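The striped board now stands up with its knob free, at about (460,297) in scene and (513.8,228) in top. The checked knob is still at (282,222) and (294,245). I'll triangulate to confirm the lean, then hand in.

Run:
```python
from bench import r
from h import *
F={n:r.grab_frame(n) for n in("scene","top")}
px=[blob(F["scene"]["pixels"],460,297,w=16,thr=65)[0],blob(F["top"]["pixels"],514,228,w=14,thr=65)[0]]
P,e=tri([ray(F["scene"],px[0]),ray(F["top"],px[1])]);print(px,P,e)
d=P-[.514,-.1945,.024];q=np.arctan2(-d[1],d[2])-.0184;print("q",q,np.linalg.norm(d))
print([blob(F[n]["pixels"],*p,w=12,thr=75)[0] for n,p in(("scene",(283,223)),("top",(294,245)))],np.abs(r.get_obs()["qvel"]).max())
if .25<q<.45: r.hand_in();print("handed in")
```

```text
[array([459.8487, 295.9202]), array([513.7771, 227.6433])] [ 0.5133 -0.2778  0.2234] [np.float64(0.0003219244914142746), np.float64(0.0003219244914141926)]
q 0.3774088078709622 0.216146789623399
[array([282.0575, 222.2874]), array([294.    , 244.7576])] 0.004135708542649913
the job is handed in; nothing more can be done
handed in
```

I raised the board with the striped notebook by its knob, let go, backed the gripper off upwards and handed the job in at about 8.5 s.

- **Lean:** after release, the two cameras put the knob at a lean of about 0.377 rad (21.6°), inside the 10 to 30° band. While I still held the knob, the arm's own position gave 0.341 rad (19.5°). The 2° gap could be measuring error or a slight settling on release. I measured the lean from pictures only once after letting go, so I have no direct measurement that it stays put.
- **Checked stand:** the arm never went near the checked notebook's board. Its knob shows in the same place in both cameras, within about 1 pixel.
- **Robot:** the gripper is open and clear, about 12 cm above the knob. The force reading is about 1 N, which is noise level.
- **Regrasp:** the first pinch sat about 7 mm too high on the knob, so I reopened, lowered and gripped again before raising the board.

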